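Load the measuring-room nests

TASK

Four machined parts wait on the inspection bench. Put each one into the nest whose yellow outline matches its shape, upright and sitting flat on the black plate inside the rim, and set it down gently rather than dropping it. Leave the squeeze bottle and the cardboard carton where they are.

Things in the scene. Friction and masses are not known exactly. Their poses are not given: they have to be found in the camera images.
- ring: Dark steel ring gauge, a thick tube standing on its flat face: outside diameter 56 mm, bore 34 mm, 45 mm tall, about 0.5 kg. Origin at the centre of its underside; z up along its axis. Can be gripped across its outside or by its 11 mm wall.
- vblock: Blue V-block: 64 mm long (its x), 36 mm wide (its y), 45 mm tall, with a bright V groove along x in its top (21 mm deep, with a wall either side); about 0.6 kg. Origin at the centre of its underside, z up. Gripped across its 36 mm width. It may go into its nest either way round.
- hex: Brass hexagonal bar piece standing on end: 44 mm across flats, 51 mm across corners, 45 mm tall, with a black round centre mark of 20 mm on top; about 0.45 kg. Origin at the centre of its underside, z up; one pair of flats faces its +y and -y, corners point to +x and -x.
- angle: Red angle piece, L-shaped from above, upright walls 45 mm tall, 0.22 kg. Origin: underside, centre of the L's 76 x 56 mm bounding rectangle; z up. Long leg: x -38 to 38, y -28 to -10 mm. Short leg: x -38 to -20, y -10 to 28 mm. Centre of mass at x -10, y -10 mm. Well gripped across the long leg at x 4, y -19 mm. Fits its nest only one way round.
- nest_ring: Fixed black plate 112 x 112 x 3 mm with a yellow rim (5 mm wide, top 9 mm above the bench) forming a circle of 73 mm inside diameter: the place of the ring gauge. Origin: centre of the plate's underside, z up. The part stands on the plate, 3 mm above the bench, with about 8 mm play all round.
- nest_vblock: Fixed black plate 112 x 112 x 3 mm with a yellow rim (5 mm wide, top 9 mm above the bench) forming a rectangle of 80 mm (its x) by 52 mm (its y) inside: the place of the V-block. Origin: centre of the plate's underside, z up. The part stands on the plate, 3 mm above the bench, with about 8 mm play all round.
- nest_hex: Fixed black plate 112 x 112 x 3 mm with a yellow rim (5 mm wide, top 9 mm above the bench) forming a hexagon of 60 mm across flats inside, one pair of flats facing its +y and -y: the place of the hexagonal piece. Origin: centre of the plate's underside, z up. The part stands on the plate, 3 mm above the bench, with about 8 mm play all round.
- nest_angle: Fixed black plate 112 x 112 x 3 mm with a yellow rim (5 mm wide, top 9 mm above the bench) forming an L, 92 x 72 mm inside, long leg at -y, short leg at -x: the place of the red angle piece, which fits when its origin and axes agree with the nest's. Origin: centre of the plate's underside, z up. The part stands on the plate, 3 mm above the bench, with about 8 mm play all round.
- bottle: Bystander: white round squeeze bottle with a green cap, 60 mm diameter, 150 mm tall, standing upright loose on the bench at one side. Origin at the centre of its underside. Leave it alone.
- carton: Bystander: brown cardboard carton 90 (its x) x 70 x 55 mm tall with a pale strip over its top, loose on the bench at the other side. Origin at the centre of its underside. Leave it alone.
Not all that is in view belongs to the job. Leave any green look-alike of the ring alone.

How it is judged:
By the outcome, as a careful person would: the job done as asked, in the order asked, and still so for the second after the job is handed in, with the robot touching nothing.
It also fails if it takes over 115 s, if anything falls off the work surface, if the arm or the gripper's body presses on something with over 40 N, if the wrist force passes 120 N, or if a joint passes its speed limit or range.

ROBOT

A 6-joint arm with a two-finger parallel gripper is mounted at the origin on the work surface. World frame = base frame: x ahead of the robot, y to its left, z up, the work surface at z = 0. Lengths are in m, angles in degrees, forces in N, time in s.
With the tool pointing down it reaches from about 0.3 to 0.75 m from the base axis. Payload 8.5 kg.
Tool frame: the origin (TCP) lies at the very end of the fingers, on their centre line; the grasp point (between the pads) lies 19 mm behind it; x points along the fingers, y is the direction in which the jaws open and shut, and the axes are right-handed (so a half turn about x gives the same grasp; the last joint's range is limited). The gripper opens to 85 mm and grips with 20 to 120 N. Pads are 22 mm wide; open, the fingers measure 114 mm over their backs; the gripper's body (76 mm by 85 mm) begins 54 mm behind the grasp point. The pads swing forward as they close: fully open they stand 13 mm farther back than shut.
Start: joints at [-87.909, 21.807, 74.336, -0, 83.858, -12.336], TCP at [0.137, -0.533, 0.231] pointing down, gripper open.
Joint ranges: [-178.18, 178.18], [-50.72, 133.34], [12.68, 142.11], [-81.47, 261.47], [9.98, 163.14], [-165.26, 165.26]. Speed limits (degrees/s): [136.94, 136.94, 180, 180, 180, 180].

INTERFACE

Orientations are given as a 3x3 rotation matrix whose columns are the frame's x, y, z axes.
In Python, from rig import sensors, cams, env gives the robot as it stands.
- The arm moves only by the shell command python3 -m crank 'ROWS' [FORCE]. ROWS is a JSON object of lists of equal length, an entry for each row: "hand": the closure in counts, from 0 (fully open) to 255 (shut); "translation": the shift along the tool's x, y, z in m, a list of three; "dr": the turn, a rotation vector about the tool's x, y, z in rad, a list of three. A call has 1 to 5 rows; each row is the pose to reach, as a shift and turn from the pose commanded when the call began, along the tool's axes at that moment; what a row does not reach only later rows make up. A row lasts 1/10 s, in which the tool goes at most 50 mm and 8.59 degrees, less where a joint would pass 70% of its speed; a pose out of reach is approached as far as the arm can. A call with a gripper value outside its range is refused whole. The fingers move at their own pace and stop on an object; FORCE is the grip in N (left out, the last holds). Time passes only in rows, so rows that repeat a pose let the fingers close. It gives the time, the measured TCP pose, the force and the opening at its end, in the units of the state.
- sensors.observe(): the state, without advancing time (a new reading comes with each control period).
- cams.get_image(name): name is "scene" or "top"; returns (picture, depth): 400x640x3 uint8, blue, green, red; 400x640 float32, m along the optical axis (not along the pixel's ray), 0 where there is no reading.
- cams.calibration(name): a dict with "vertical_fov" (degrees; the focal length in pixels is half the picture's height over the tangent of half this angle, whatever the lens; pixels are square), "cx", "cy" (the principal point, pixels), "extrinsics" (4x4, takes a point from camera to world coordinates). Camera axes: x right, y down, z forward; pixel columns grow to the right and rows downward; lengths in m; the calibration is good to about 2 mm. A picture is of the moment at which its call begins. calibration takes no time and is no camera call.
- env.close_job(): hands the job in, once; it reports no verdict.
The state is a dict: "time_s": time; "q": joint angles; "qvel": joint speeds; "joint_efforts": joint torques, N m; "position": TCP position; "tool_rot": TCP orientation; "ft_force": force on the tool from outside, world axes, zero at the start; "wrist_torque": the same for the moment, N m; "grip_width": finger opening in m.
Only numpy, scipy, OpenCV 4.12 (cv2) and the standard library are available. Lean on these libraries where they do the work, as an engineer would, in place of code of your own. Each camera call takes 0.05 s, during which the arm holds its last target. There are 200 camera calls.

## Working session

There is one attempt and no reset: what is moved stays moved. The work goes in short steps, Python scripts to look and compute and a shell command to move; the robot and the scene stay as the last step left them, time stands still between calls to the robot, and variables do not carry over. Pictures are saved under pics/ and viewed, about 12 in all and at most 16, crops included, and the job is handed in when it is done.

```bash
mkdir -p pics; ls; python3 - <<'E'
from rig import sensors,cams
import cv2,numpy as np
s=sensors.observe(); print(s)
for n in("scene","top"):
    p,d=cams.get_image(n); cv2.imwrite(f"pics/{n}0.png",p); np.savez(f"pics/{n}0.npz",p=p,d=d)
    print(n,cams.calibration(n))
E
```

```text
pics
{'time_s': 0.0, 'q': array([-8.79095264e+01,  2.18431958e+01,  7.43860032e+01, -2.77647542e-04,
        8.38582853e+01, -1.23364669e+01]), 'qvel': array([-0.00284378, -0.0883748 ,  0.00623935, -0.01099899, -0.05235241,
       -0.03137002]), 'joint_efforts': array([ 3.04047480e-04, -4.48465204e+01, -2.31281036e+01, -2.16892945e-04,
        4.77470137e-03,  1.44018077e-06]), 'position': array([ 0.1370089 , -0.53235364,  0.23068376]), 'tool_rot': array([[-6.05120062e-05,  2.49145748e-01, -9.68466000e-01],
       [ 1.52569675e-03, -9.68464851e-01, -2.49145548e-01],
       [-9.99998834e-01, -1.49266173e-03, -3.21517108e-04]]), 'ft_force': array([ 0.42451967, -0.77402603, -0.36965554]), 'wrist_torque': array([-0.0047103 ,  0.04306954,  0.01476285]), 'grip_width': 0.08533022051539722}
scene {'vertical_fov': 54.22748261509426, 'cx': 327.124993005555, 'cy': 202.37698714069688, 'extrinsics': array([[-0.7438716 ,  0.40234454, -0.53364213,  1.10200276],
       [ 0.66830917,  0.45287257, -0.59014345,  0.62497049],
       [ 0.00423089, -0.79562888, -0.60576958,  0.68877965],
       [ 0.        ,  0.        ,  0.        ,  1.        ]])}
top {'vertical_fov': 48.54851729867897, 'cx': 317.3529196231356, 'cy': 202.45542526782035, 'extrinsics': array([[ 2.57770986e-02, -9.80893031e-01,  1.92832578e-01,
         2.81079252e-01],
       [-9.99667666e-01, -2.53533889e-02,  4.66502887e-03,
         1.12497023e-02],
       [ 3.13065030e-04, -1.92888744e-01, -9.81220584e-01,
         1.30840367e+00],
       [ 0.00000000e+00,  0.00000000e+00,  0.00000000e+00,
         1.00000000e+00]])}
```

View pics/scene0.png

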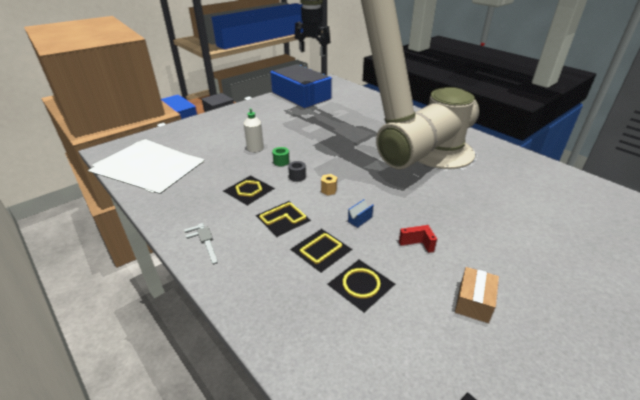

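View pics/top0.png

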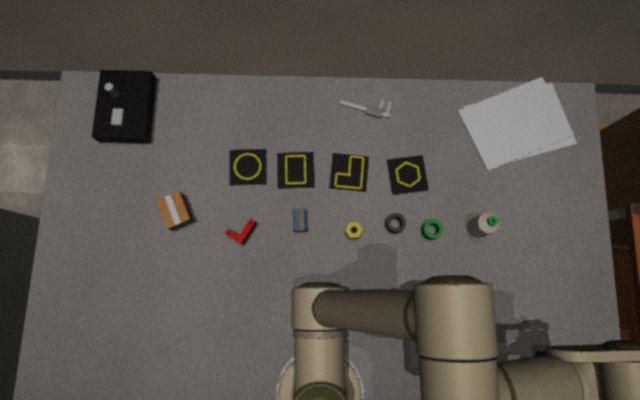

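Ring candidates in the top view are the dark ring at (396,223) and the green look-alike at (432,229). The dark steel one is the target. Next I measure everything in one pass.

```bash
cat > h.py <<'E'
import numpy as np,cv2
from rig import cams
def f(name):
    c=cams.calibration(name);return c,200/np.tan(np.radians(c["vertical_fov"]/2))
def cast(name,uv,z):
    c,F=f(name);uv=np.asarray(uv,float).reshape(-1,2);E=c["extrinsics"]
    r=np.c_[(uv[:,0]-c["cx"])/F,(uv[:,1]-c["cy"])/F,np.ones(len(uv))]@E[:3,:3].T
    return E[:3,3]+r*((z-E[2,3])/r[:,2])[:,None]
def cloud(name,d):
    v,u=np.mgrid[:400,:640];c,F=f(name);E=c["extrinsics"]
    return np.dstack([(u-c["cx"])/F*d,(v-c["cy"])/F*d,d])@E[:3,:3].T+E[:3,3]
def blobs(m,roi,amin=20):
    u0,v0,u1,v1=roi;k=np.zeros_like(m,np.uint8);k[v0:v1,u0:u1]=m[v0:v1,u0:u1]
    n,l,s,c=cv2.connectedComponentsWithStats(k.astype(np.uint8))
    return [(l==i) for i in range(1,n) if s[i,4]>=amin]
def rect(xy): # metres -> centre, sizes mm, angle
    (c,w,a)=cv2.minAreaRect((np.asarray(xy)*1000).astype(np.float32));return np.round(c,1),np.round(w,1),round(a,1)
E
python3 - <<'E'
from h import *
z=np.load("pics/top0.npz");p,d=z["p"],z["d"];P=cloud("top",d)
hsv=cv2.cvtColor(p,cv2.COLOR_BGR2HSV)
print("bench z",np.median(P[200:210,330:370,2]))
yel=((hsv[...,0]>22)&(hsv[...,0]<36)&(hsv[...,1]>120)&(hsv[...,2]>90))
for n,x in dict(ring=(225,140,270,190),vb=(274,140,318,195),ang=(325,145,372,198),hex=(384,150,430,200)).items():
    b=max(blobs(yel,x,10),key=np.sum);v,u=np.nonzero(b)
    xy=cast("top",np.c_[u,v],.009)[:,:2]
    # plate
    dk=(p.max(2)<45)|b; q=max(blobs(dk,x,10),key=np.sum);vq,uq=np.nonzero(q)
    print("nest",n,b.sum(),"rim",rect(xy),"mean",xy.mean(0).round(4),"plate",rect(cast("top",np.c_[uq,vq],.003)[:,:2]),"z",np.median(P[q][:,2]).round(4))
for n,x in dict(ring=(380,208,412,240),green=(416,214,448,245),hex=(340,216,368,244),vb=(286,200,314,240),ang=(220,212,262,250),bottle=(465,205,505,240),carton=(150,185,195,235)).items():
    u0,v0,u1,v1=x;h=P[...,2]>.03
    b=max(blobs(h,x,10),key=np.sum);v,u=np.nonzero(b);zt=np.median(P[b][:,2])
    xy=cast("top",np.c_[u,v],.045)[:,:2]
    print("part",n,b.sum(),"ztop",zt.round(4),"rect",rect(xy),"px",u.mean().round(1),v.mean().round(1),"fine",rect(P[b][:,:2]))
def up(x,k):
    u0,v0,u1,v1=x;return cv2.resize(p[v0:v1,u0:u1],None,fx=k,fy=k,interpolation=cv2.INTER_CUBIC)
cv2.imwrite("pics/c1.png",np.vstack([up((220,140,440,250),3.6)]))
E
```

```text
bench z 0.0010407674809206346
nest ring 176 rim (array([643.9, 233.9]), array([82.1, 79. ]), 2.9) mean [0.6424 0.2339] plate (array([644., 233.]), array([107.2, 107.4]), 3.4) z 0.004
nest vb 179 rim (array([638.3,  88. ]), array([88.1, 60.9]), 1.8) mean [0.6381 0.0872] plate (array([637.4,  86.6]), array([107.5, 106.5]), 2.5) z 0.0043
nest ang 236 rim (array([635.3, -75.7]), array([ 83.7, 104.3]), 85.7) mean [ 0.6291 -0.082 ] plate (array([635.8, -75.8]), array([107.2, 107.2]), 85.8) z 0.0047
nest hex 153 rim (array([ 631.6, -253.1]), array([76.3, 70.6]), 10.0) mean [ 0.6315 -0.2528] plate (array([ 631.4, -253.1]), array([107.7, 107.5]), 8.5) z 0.0048
part ring 216 ztop 0.0455 rect (array([ 477.1, -209.4]), array([54.8, 55.3]), 64.2) px 395.7 222.3 fine (array([ 380.7, -118.2]), array([ 52.4, 322.6]), 46.5)
part green 226 ztop 0.0456 rect (array([ 461.8, -315.2]), array([54.6, 55.5]), 88.8) px 432.5 228.6 fine (array([ 381.3, -163.4]), array([ 53.1, 402.4]), 27.8)
part hex 215 ztop 0.0461 rect (array([451.9, -88.8]), array([47.6, 45. ]), 34.5) px 353.6 229.8 fine (array([374.4, -51.6]), array([ 43.5, 222.6]), 64.5)
part vb 116 ztop 0.0408 rect (array([479.2,  59.5]), array([64.4, 17.8]), 8.2) px 302.6 219.4 fine (array([480.4,  59.9]), array([64.7, 18.1]), 8.2)
part ang 274 ztop 0.0451 rect (array([450.2, 237.5]), array([59. , 75.8]), 60.1) px 241.2 232.0 fine (array([450.8, 239. ]), array([56.7, 75.4]), 60.7)
part bottle 555 ztop 0.1062 rect (array([ 478.6, -463.1]), array([61.1, 88.7]), 19.7) px 483.9 224.1 fine (array([ 396.5, -229.8]), array([ 59.6, 531.1]), 19.2)
part carton 856 ztop 0.0548 rect (array([498.2, 432.6]), array([101.1,  75.5]), 25.2) px 173.8 210.0 fine (array([382.4, 259.1]), array([525.1, 104.9]), 56.5)
```

View pics/c1.png

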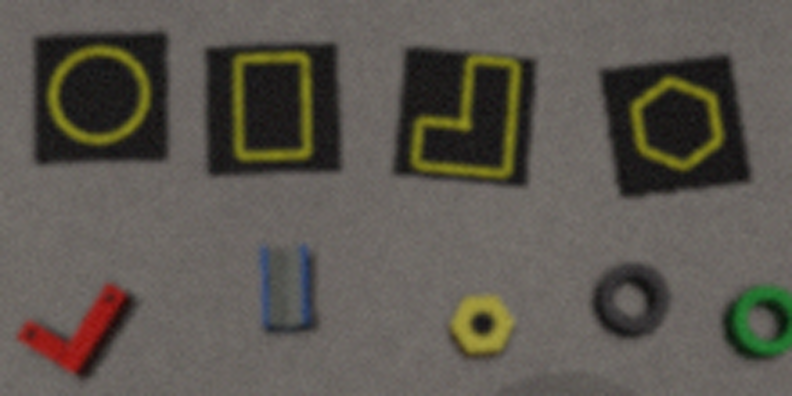

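The crop confirms the order from left to right. The nests are ring, V-block, angle and hex. The parts are angle, V-block, hex, dark ring and then the green look-alike. Next I refine the hex and V-block yaw and write a helper that computes moves.

```bash
cat >> h.py <<'E'
from rig import sensors
from scipy.spatial.transform import Rotation as Ro
def go(xyz,yang=None):
    """print shift & turn in tool axes to reach TCP xyz (m) with jaw axis at world angle yang (deg), tool straight down"""
    s=sensors.observe();R=s["tool_rot"]
    a=np.radians(yang) if yang is not None else np.arctan2(R[1,1],R[0,1])
    y=np.array([np.cos(a),np.sin(a),0]);x=np.array([0,0,-1.]);T=np.c_[x,y,np.cross(x,y)]
    t=R.T@(np.array(xyz)-s["position"])
    print("to",xyz,yang,"T",t.round(4),"dr",Ro.from_matrix(R.T@T).as_rotvec().round(4),"dist",np.linalg.norm(t).round(3))
def st():
    s=sensors.observe();R=s["tool_rot"]
    print("t",round(s["time_s"],2),"pos",s["position"].round(4),"yang",np.degrees(np.arctan2(R[1,1],R[0,1])).round(2),"F",s["ft_force"].round(1),"w",round(s["grip_width"],4),"q6",s["q"][5].round(1))
E
python3 - <<'E'
from h import *
z=np.load("pics/top0.npz");p,d=z["p"],z["d"];P=cloud("top",d);hsv=cv2.cvtColor(p,cv2.COLOR_BGR2HSV)
h=(P[...,2]>.03)
v,u=np.nonzero(h[200:240,286:314]);xy=cast("top",np.c_[u+286,v+200],.045)[:,:2];print("vb",rect(xy))
blue=(hsv[...,0]>95)&(hsv[...,0]<130)&(hsv[...,1]>90)
for b in blobs(blue,(286,200,314,240),15):
    v,u=np.nonzero(b);q=cast("top",np.c_[u,v],.045)[:,:2];vx,vy,x0,y0=cv2.fitLine((q*1000).astype(np.float32),2,0,.01,.01).ravel()
    print("wall",len(q),np.degrees(np.arctan(vy/vx)).round(1),x0,y0)
# hex phase, part and nest
def phase(m,z):
    v,u=np.nonzero(m);q=cast("top",np.c_[u,v],z)[:,:2];w=q-(q.min(0)+q.max(0))/2;c=w[:,0]+1j*w[:,1]
    return (q.min(0)+q.max(0))/2,np.degrees(np.angle((c**6).sum()))/6
sat=(hsv[...,0]>15)&(hsv[...,0]<40)&(hsv[...,1]>80)
b=max(blobs(sat,(335,212,372,248)),key=np.sum);b=cv2.morphologyEx(b.astype(np.uint8),cv2.MORPH_CLOSE,np.ones((7,7)))
print("hex corner phase",b.sum(),phase(b,.045))
yel=sat&(hsv[...,2]>90);b=max(blobs(yel,(384,150,430,200)),key=np.sum);print("nest hex",phase(b,.009))
go((.477,-.209,.12)); go((.477,-.209,.02)); st()
E
```

```text
vb (array([472.2,  74.1]), array([78.6, 45.7]), 1.5)
wall 32 3.7 474.85516 85.02994
wall 41 2.4 477.74185 53.0059
hex corner phase 246 (array([ 0.45163428, -0.08845853]), np.float64(-26.698158762928383))
nest hex (array([ 0.6314072 , -0.25427445]), np.float64(8.090634255300127))
to (0.477, -0.209, 0.12) None T [ 0.1112 -0.2283 -0.4098] dr [-0.     -0.0003  0.0013] dist 0.482
to (0.477, -0.209, 0.02) None T [ 0.2112 -0.2282 -0.4098] dr [-0.     -0.0003  0.0013] dist 0.514
t 0.1 pos [ 0.137  -0.5324  0.2308] yang -75.57 F [0.5 0.5 0.2] w 0.0853 q6 -12.3
```

```bash
python3 -m crank '{"hand":[0,0,0,0,0],"translation":[[0,-0.02,-0.04],[0,-0.04,-0.08],[0,-0.065,-0.12],[0,-0.09,-0.16],[0,-0.11,-0.2]],"dr":[[0,0,0],[0,0,0],[0,0,0],[0,0,0],[0,0,0]]}' 60 | tail -c 600
python3 -m crank '{"hand":[0,0,0,0,0],"translation":[[0.02,-0.025,-0.04],[0.04,-0.05,-0.08],[0.06,-0.07,-0.12],[0.08,-0.095,-0.165],[0.11,-0.118,-0.21]],"dr":[[0,0,0],[0,0,0],[0,0,0],[0,0,0],[0,0,0]]}'
python3 -m crank '{"hand":[0,0],"translation":[[0,0,0],[0,0,0]],"dr":[[0,0,0],[0,0,0]]}' >/dev/null
python3 -c "
from h import *
st();go((.477,-.209,.02))
p,d=cams.get_image('scene');cv2.imwrite('pics/s1.png',cv2.resize(p[120:240,220:400],None,fx=4,fy=4))"
```

```text
time_s: 0.6
position: [0.3042, -0.3744, 0.2312]
tool_rot: [[-0.0, 0.249, -0.969], [0.001, -0.969, -0.249], [-1.0, -0.001, 0.0]]
ft_force: [-0.2, -1.0, -0.2]
grip_width: 0.0855
time_s: 1.1
position: [0.4688, -0.217, 0.1286]
tool_rot: [[0.001, 0.249, -0.968], [-0.001, -0.968, -0.249], [-1.0, 0.001, -0.001]]
ft_force: [0.5, -1.5, -0.6]
grip_width: 0.0861
t 1.3 pos [ 0.4675 -0.2178  0.1283] yang -75.45 F [-0.6  0.1 -0. ] w 0.0855 q6 37.3
to (0.477, -0.209, 0.02) None T [ 0.1083 -0.006  -0.0116] dr [0.     0.0012 0.0012] dist 0.109
```

View pics/s1.png

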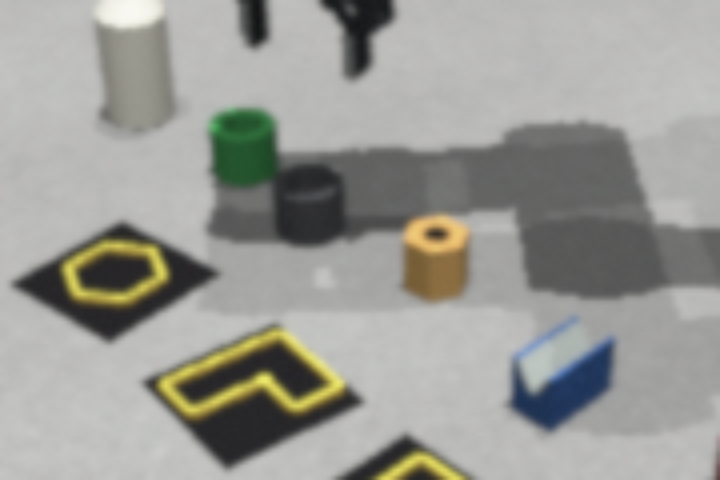

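The open fingers hang above the dark ring (crop 310,205), clear of the green one (243,145). Descending.

```bash
python3 -c "
from h import *
print(cast('scene',[220+310/4,120+187/4],.045))"
python3 -m crank '{"hand":[0,0,0,0,0],"translation":[[0.03,-0.006,-0.0115],[0.06,-0.006,-0.0115],[0.09,-0.006,-0.0115],[0.11,-0.006,-0.0115],[0.11,-0.006,-0.0115]],"dr":[[0,0,0],[0,0,0],[0,0,0],[0,0,0],[0,0,0]]}'
python3 -m crank '{"hand":[255,255,255,255,255],"translation":[[0,0,0],[0,0,0],[0,0,0],[0,0,0],[0,0,0]],"dr":[[0,0,0],[0,0,0],[0,0,0],[0,0,0],[0,0,0]]}' 60
python3 -m crank '{"hand":[255,255,255],"translation":[[0,0,0],[0,0,0],[0,0,0]],"dr":[[0,0,0],[0,0,0],[0,0,0]]}' 60
```

```text
[[ 0.4818729  -0.19813893  0.045     ]]
time_s: 1.85
position: [0.4755, -0.2106, 0.0176]
tool_rot: [[-0.003, 0.247, -0.969], [0.002, -0.969, -0.247], [-1.0, -0.003, 0.002]]
ft_force: [0.2, 0.1, 0.9]
grip_width: 0.0852
time_s: 2.35
position: [0.4772, -0.2102, 0.021]
tool_rot: [[0.002, 0.249, -0.968], [-0.001, -0.968, -0.249], [-1.0, 0.002, -0.001]]
ft_force: [-3.4, 1.8, 10.8]
grip_width: 0.0544
time_s: 2.65
position: [0.4772, -0.2102, 0.021]
tool_rot: [[0.002, 0.249, -0.968], [-0.001, -0.968, -0.249], [-1.0, 0.002, -0.001]]
ft_force: [-3.6, 1.5, 10.4]
grip_width: 0.0542
```

```bash
python3 -m crank '{"hand":[255,255,255,255],"translation":[[-0.02,0,0],[-0.05,0,0],[-0.08,0,0],[-0.08,0,0]],"dr":[[0,0,0],[0,0,0],[0,0,0],[0,0,0]]}' 60
python3 -c "
from h import *
st();go((.644,.2335,.10))"
```

```text
time_s: 3.05
position: [0.4784, -0.211, 0.1028]
tool_rot: [[0.006, 0.249, -0.968], [-0.005, -0.968, -0.249], [-1.0, 0.006, -0.005]]
ft_force: [1.0, -0.3, -5.8]
grip_width: 0.0542
t 3.05 pos [ 0.4784 -0.211   0.1028] yang -75.57 F [ 1.  -0.3 -5.8] w 0.0542 q6 38.8
to (0.644, 0.2335, 0.1) None T [ 0.0017 -0.3892 -0.2711] dr [ 0.     -0.005  -0.0063] dist 0.474
```

```bash
python3 -m crank '{"hand":[255,255,255,255,255],"translation":[[0,-0.015,-0.01],[0,-0.045,-0.03],[0,-0.075,-0.05],[0,-0.105,-0.07],[0,-0.135,-0.095]],"dr":[[0,0,0],[0,0,0],[0,0,0],[0,0,0],[0,0,0]]}' >/dev/null
python3 -m crank '{"hand":[255,255,255,255,255],"translation":[[0,-0.03,-0.02],[0,-0.06,-0.04],[0,-0.09,-0.06],[0,-0.115,-0.08],[0,-0.135,-0.095]],"dr":[[0,0,0],[0,0,0],[0,0,0],[0,0,0],[0,0,0]]}' >/dev/null
python3 -c "
from h import *
st();go((.644,.2335,.06))"
```

```text
t 4.05 pos [0.5934 0.1007 0.0973] yang -75.52 F [ 0.2 -0.8 -6.3] w 0.0538 q6 73.9
to (0.644, 0.2335, 0.06) None T [ 0.0372 -0.1159 -0.0823] dr [0.     0.002  0.0007] dist 0.147
```

```bash
python3 -m crank '{"hand":[255,255,255,255,255],"translation":[[0,-0.03,-0.02],[0,-0.06,-0.042],[0.01,-0.09,-0.064],[0.03,-0.11,-0.078],[0.037,-0.116,-0.082]],"dr":[[0,0,0],[0,0,0],[0,0,0],[0,0,0],[0,0,0]]}' >/dev/null
python3 -m crank '{"hand":[255,255],"translation":[[0,0,0],[0,0,0]],"dr":[[0,0,0],[0,0,0]]}' >/dev/null
python3 -c "
from h import *
st();go((.644,.2335,.024))"
```

```text
t 4.75 pos [0.644  0.2307 0.0616] yang -75.61 F [-1.   0.4 -5.3] w 0.0541 q6 85.4
to (0.644, 0.2335, 0.024) None T [ 0.0376 -0.0027 -0.0007] dr [-0.      0.0009 -0.0003] dist 0.038
```

Lowering: quick at first, then in 2 mm rows near contact.

```bash
python3 -m crank '{"hand":[255,255,255,255,255],"translation":[[0.012,-0.0025,-0.001],[0.024,-0.0025,-0.001],[0.03,-0.0025,-0.001],[0.032,-0.0025,-0.001],[0.034,-0.0025,-0.001]],"dr":[[0,0,0],[0,0,0],[0,0,0],[0,0,0],[0,0,0]]}'
python3 -m crank '{"hand":[255,255,255],"translation":[[0.001,0,0],[0.002,0,0],[0.0025,0,0]],"dr":[[0,0,0],[0,0,0],[0,0,0]]}'
```

```text
time_s: 5.25
position: [0.6447, 0.2342, 0.0278]
tool_rot: [[0.0, 0.249, -0.969], [0.0, -0.969, -0.249], [-1.0, 0.0, -0.0]]
ft_force: [-1.1, 0.4, -5.9]
grip_width: 0.0541
time_s: 5.55
position: [0.6447, 0.2345, 0.0256]
tool_rot: [[0.0, 0.249, -0.968], [0.0, -0.968, -0.249], [-1.0, 0.0, -0.0]]
ft_force: [0.1, -0.4, -5.7]
grip_width: 0.0538
```

```bash
python3 -m crank '{"hand":[255,255,255,255],"translation":[[0.0007,0,0],[0.0014,0,0],[0.002,0,0],[0.002,0,0]],"dr":[[0,0,0],[0,0,0],[0,0,0],[0,0,0]]}'
```

```text
time_s: 5.95
position: [0.6446, 0.2344, 0.0242]
tool_rot: [[0.001, 0.249, -0.968], [0.0, -0.968, -0.249], [-1.0, 0.0, -0.001]]
ft_force: [-2.2, -0.9, 0.9]
grip_width: 0.0539
```

Contact shows as Fz going from -5.8 to +0.9. Release and rise.

```bash
python3 -m crank '{"hand":[200,120,60,0,0],"translation":[[0,0,0],[0,0,0],[0,0,0],[0,0,0],[0,0,0]],"dr":[[0,0,0],[0,0,0],[0,0,0],[0,0,0],[0,0,0]]}'
python3 -m crank '{"hand":[0,0,0,0],"translation":[[-0.02,0,0],[-0.05,0,0],[-0.09,0,0],[-0.11,0,0]],"dr":[[0,0,0],[0,0,0],[0,0,0],[0,0,0]]}' >/dev/null
python3 -c "
from h import *
st();go((.477,.069,.13),-87);go((.477,.069,.02),-87)"
```

```text
time_s: 6.45
position: [0.6449, 0.2344, 0.0235]
tool_rot: [[0.001, 0.249, -0.968], [0.0, -0.968, -0.249], [-1.0, 0.0, -0.001]]
ft_force: [0.9, 0.3, -0.3]
grip_width: 0.0852
t 6.85 pos [0.6457 0.2346 0.1371] yang -75.57 F [-0.1  0.8  0.8] w 0.0855 q6 85.7
to (0.477, 0.069, 0.13) -87 T [0.0061 0.1184 0.2047] dr [ 0.1994 -0.0052  0.0002] dist 0.237
to (0.477, 0.069, 0.02) -87 T [0.1161 0.1183 0.2052] dr [ 0.1994 -0.0052  0.0002] dist 0.264
```

```bash
python3 -m crank '{"hand":[0,0,0,0,0],"translation":[[0,0.02,0.035],[0,0.045,0.08],[0,0.07,0.12],[0,0.095,0.165],[0.01,0.118,0.205]],"dr":[[0.04,0,0],[0.08,0,0],[0.12,0,0],[0.16,0,0],[0.2,0,0]]}' >/dev/null
python3 -m crank '{"hand":[0,0],"translation":[[0,0,0],[0,0,0]],"dr":[[0,0,0],[0,0,0]]}' >/dev/null
python3 -c "
from h import *
st();go((.477,.069,.02),-87)
p,d=cams.get_image('scene');cv2.imwrite('pics/s2.png',cv2.resize(p[120:320,280:460],None,fx=3,fy=3))"
```

```text
t 7.55 pos [0.4756 0.0685 0.1239] yang -87.12 F [ 0.4 -0.  -1. ] w 0.0854 q6 81.1
to (0.477, 0.069, 0.02) -87 T [ 0.1039 -0.0004 -0.0013] dr [-0.002  -0.0011 -0.    ] dist 0.104
```

View pics/s2.png

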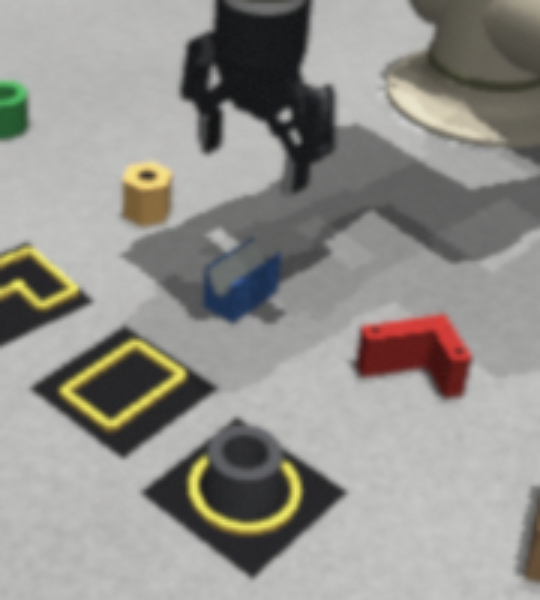

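The ring stands centred inside its yellow circle (crop 245,470), and the fingers straddle the V-block (240,280). Descending and gripping.

```bash
python3 -m crank '{"hand":[0,0,0,0,0],"translation":[[0.03,0,-0.001],[0.06,0,-0.001],[0.09,0,-0.001],[0.103,0,-0.001],[0.103,0,-0.001]],"dr":[[0,0,0],[0,0,0],[0,0,0],[0,0,0],[0,0,0]]}'
python3 -m crank '{"hand":[255,255,255,255,255],"translation":[[0,0,0],[0,0,0],[0,0,0],[0,0,0],[0,0,0]],"dr":[[0,0,0],[0,0,0],[0,0,0],[0,0,0],[0,0,0]]}' 60
python3 -m crank '{"hand":[255,255,255],"translation":[[0,0,0],[0,0,0],[0,0,0]],"dr":[[0,0,0],[0,0,0],[0,0,0]]}' 60
python3 -m crank '{"hand":[255,255,255,255],"translation":[[-0.02,0,0],[-0.05,0,0],[-0.075,0,0],[-0.075,0,0]],"dr":[[0,0,0],[0,0,0],[0,0,0],[0,0,0]]}' 60
python3 -c "
from h import *
st();go((.6376,.0873,.09),-87.7);go((.6376,.0873,.06),-87.7)"
```

```text
time_s: 8.1
position: [0.4768, 0.0698, 0.0189]
tool_rot: [[-0.002, 0.053, -0.999], [0.0, -0.999, -0.053], [-1.0, -0.0, 0.002]]
ft_force: [-0.3, -0.8, 0.0]
grip_width: 0.0854
time_s: 8.6
position: [0.477, 0.0694, 0.0215]
tool_rot: [[0.002, 0.052, -0.999], [0.0, -0.999, -0.052], [-1.0, -0.0, -0.002]]
ft_force: [-1.0, 3.7, 7.1]
grip_width: 0.035
time_s: 8.9
position: [0.477, 0.0694, 0.0215]
tool_rot: [[0.002, 0.052, -0.999], [0.0, -0.999, -0.052], [-1.0, -0.0, -0.002]]
ft_force: [-0.3, 3.5, 6.7]
grip_width: 0.0347
time_s: 9.3
position: [0.4777, 0.069, 0.0979]
tool_rot: [[0.006, 0.052, -0.999], [-0.001, -0.999, -0.052], [-1.0, 0.001, -0.006]]
ft_force: [-0.6, -0.5, -5.8]
grip_width: 0.0346
t 9.3 pos [0.4777 0.069  0.0979] yang -87.03 F [-0.6 -0.5 -5.8] w 0.0346 q6 81.2
to (0.6376, 0.0873, 0.09) -87.7 T [ 0.0088 -0.01   -0.1606] dr [ 0.0118 -0.0056 -0.0009] dist 0.161
to (0.6376, 0.0873, 0.06) -87.7 T [ 0.0388 -0.01   -0.1604] dr [ 0.0118 -0.0056 -0.0009] dist 0.165
```

```bash
python3 -m crank '{"hand":[255,255,255,255,255],"translation":[[0,0,-0.02],[0,-0.005,-0.06],[0,-0.01,-0.1],[0.01,-0.01,-0.14],[0.03,-0.01,-0.16]],"dr":[[0,0,0],[0,0,0],[0.01,0,0],[0.01,0,0],[0.012,0,0]]}' >/dev/null
python3 -m crank '{"hand":[255,255,255],"translation":[[0,0,0],[0,0,0],[0,0,0]],"dr":[[0,0,0],[0,0,0],[0,0,0]]}' >/dev/null
python3 -c "
from h import *
st();go((.6376,.0873,.0245),-87.7)"
```

```text
t 10.1 pos [0.6349 0.0874 0.0651] yang -87.72 F [-0.1 -0.1 -4.5] w 0.0352 q6 85.0
to (0.6376, 0.0873, 0.0245) -87.7 T [ 0.0406  0.0002 -0.0027] dr [-0.0003  0.0012  0.0001] dist 0.041
```

```bash
python3 -m crank '{"hand":[255,255,255,255,255],"translation":[[0.014,0,-0.0025],[0.028,0,-0.0025],[0.034,0,-0.0025],[0.036,0,-0.0025],[0.037,0,-0.0025]],"dr":[[0,0,0],[0,0,0],[0,0,0],[0,0,0],[0,0,0]]}'
python3 -m crank '{"hand":[255,255,255],"translation":[[0.001,0,0],[0.002,0,0],[0.0025,0,0]],"dr":[[0,0,0],[0,0,0],[0,0,0]]}'
```

```text
time_s: 10.6
position: [0.6382, 0.0874, 0.0282]
tool_rot: [[-0.0, 0.04, -0.999], [0.0, -0.999, -0.04], [-1.0, -0.0, 0.0]]
ft_force: [-0.4, 0.1, -5.4]
grip_width: 0.0348
time_s: 10.9
position: [0.6383, 0.0875, 0.0262]
tool_rot: [[0.001, 0.04, -0.999], [0.0, -0.999, -0.04], [-1.0, 0.0, -0.001]]
ft_force: [-0.5, 0.1, -4.6]
grip_width: 0.035
```

```bash
python3 -m crank '{"hand":[255,255,255,255],"translation":[[0.0007,0,0],[0.0014,0,0],[0.002,0,0],[0.002,0,0]],"dr":[[0,0,0],[0,0,0],[0,0,0],[0,0,0]]}'
```

```text
time_s: 11.3
position: [0.6382, 0.0875, 0.0246]
tool_rot: [[0.0, 0.04, -0.999], [-0.0, -0.999, -0.04], [-1.0, 0.0, -0.0]]
ft_force: [-3.7, 0.6, 2.1]
grip_width: 0.0347
```

```bash
python3 -m crank '{"hand":[200,120,60,0,0],"translation":[[0,0,0],[0,0,0],[0,0,0],[0,0,0],[0,0,0]],"dr":[[0,0,0],[0,0,0],[0,0,0],[0,0,0],[0,0,0]]}'
python3 -m crank '{"hand":[0,0,0,0],"translation":[[-0.02,0,0],[-0.05,0,0],[-0.09,0,0],[-0.11,0,0]],"dr":[[0,0,0],[0,0,0],[0,0,0],[0,0,0]]}' >/dev/null
python3 -c "
from h import *
st();go((.4518,-.0886,.13),-56.)"
```

```text
time_s: 11.8
position: [0.6384, 0.0875, 0.024]
tool_rot: [[0.0, 0.04, -0.999], [0.0, -0.999, -0.04], [-1.0, -0.0, -0.0]]
ft_force: [0.8, -0.6, 0.2]
grip_width: 0.0848
t 12.2 pos [0.6392 0.0874 0.1374] yang -87.72 F [ 0.6 -0.1  1.2] w 0.0856 q6 85.0
to (0.4518, -0.0886, 0.13) -56.0 T [0.0066 0.1684 0.1943] dr [-0.5536 -0.0045 -0.0017] dist 0.257
```

```bash
python3 -m crank '{"hand":[0,0,0,0,0],"translation":[[0,0.033,0.038],[0,0.066,0.076],[0,0.1,0.115],[0,0.13,0.15],[0,0.16,0.185]],"dr":[[-0.11,0,0],[-0.22,0,0],[-0.33,0,0],[-0.44,0,0],[-0.553,0,0]]}' >/dev/null
python3 -m crank '{"hand":[0,0],"translation":[[0,0,0],[0,0,0]],"dr":[[0,0,0],[0,0,0]]}' >/dev/null
python3 -c "
from h import *
st();go((.4518,-.0886,.02),-56.)
p,d=cams.get_image('scene');cv2.imwrite('pics/s3.png',cv2.resize(p[120:320,220:420],None,fx=3,fy=3))"
```

```text
t 12.9 pos [ 0.4597 -0.0804  0.1343] yang -56.2 F [0.3 0.7 0.6] w 0.0856 q6 31.7
to (0.4518, -0.0886, 0.02) -56.0 T [0.1143 0.0023 0.0112] dr [-0.0035 -0.0007 -0.0008] dist 0.115
```

View pics/s3.png

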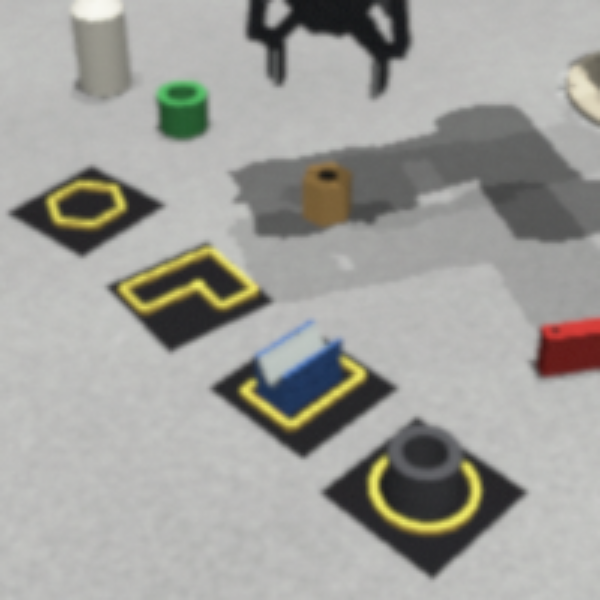

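The V-block (crop 300,370) and the ring (425,465) sit inside their rims. The gripper is over the hex (327,193).

```bash
python3 -m crank '{"hand":[0,0,0,0,0],"translation":[[0.03,0.002,0.0112],[0.06,0.002,0.0112],[0.09,0.002,0.0112],[0.113,0.002,0.0112],[0.113,0.002,0.0112]],"dr":[[0,0,0],[0,0,0],[0,0,0],[0,0,0],[0,0,0]]}'
python3 -m crank '{"hand":[255,255,255,255,255],"translation":[[0,0,0],[0,0,0],[0,0,0],[0,0,0],[0,0,0]],"dr":[[0,0,0],[0,0,0],[0,0,0],[0,0,0],[0,0,0]]}' 60
python3 -m crank '{"hand":[255,255,255],"translation":[[0,0,0],[0,0,0],[0,0,0]],"dr":[[0,0,0],[0,0,0],[0,0,0]]}' 60
python3 -m crank '{"hand":[255,255,255,255],"translation":[[-0.02,0,0],[-0.05,0,0],[-0.075,0,0],[-0.075,0,0]],"dr":[[0,0,0],[0,0,0],[0,0,0],[0,0,0]]}' 60
python3 -c "
from h import *
st();go((.6314,-.2535,.06),-82)"
```

```text
time_s: 13.45
position: [0.4512, -0.0864, 0.0187]
tool_rot: [[-0.004, 0.559, -0.829], [0.002, -0.829, -0.559], [-1.0, -0.004, 0.002]]
ft_force: [0.4, 0.3, 0.3]
grip_width: 0.0854
time_s: 13.95
position: [0.4522, -0.0876, 0.0222]
tool_rot: [[0.002, 0.559, -0.829], [-0.001, -0.829, -0.559], [-1.0, 0.002, -0.002]]
ft_force: [-0.4, 1.8, 7.0]
grip_width: 0.0429
time_s: 14.25
position: [0.4522, -0.0877, 0.0222]
tool_rot: [[0.002, 0.559, -0.829], [-0.001, -0.829, -0.559], [-1.0, 0.002, -0.001]]
ft_force: [-0.4, 2.9, 6.7]
grip_width: 0.0427
time_s: 14.65
position: [0.4528, -0.0882, 0.0988]
tool_rot: [[0.006, 0.559, -0.829], [-0.003, -0.829, -0.559], [-1.0, 0.006, -0.003]]
ft_force: [0.4, 0.1, -4.5]
grip_width: 0.0425
t 14.65 pos [ 0.4528 -0.0882  0.0988] yang -56.03 F [ 0.4  0.1 -4.5] w 0.0425 q6 30.3
to (0.6314, -0.2535, 0.06) -82 T [ 0.0402  0.2367 -0.0556] dr [ 0.4532 -0.0044 -0.0047] dist 0.246
```

```bash
python3 -m crank '{"hand":[255,255,255,255,255],"translation":[[0,0.02,-0.005],[0,0.05,-0.012],[0,0.085,-0.02],[0,0.12,-0.028],[0,0.155,-0.037]],"dr":[[0.05,0,0],[0.14,0,0],[0.23,0,0],[0.32,0,0],[0.41,0,0]]}' >/dev/null
python3 -c "
from h import *
st();go((.6314,-.2535,.06),-82)"
```

```text
t 15.15 pos [ 0.5691 -0.1963  0.0943] yang -79.75 F [-0.1 -0.6 -4.1] w 0.0425 q6 49.5
to (0.6314, -0.2535, 0.06) -82 T [ 0.0341  0.0675 -0.0512] dr [0.0392 0.0018 0.0015] dist 0.091
```

```bash
python3 -m crank '{"hand":[255,255,255,255,255],"translation":[[0,0.03,-0.022],[0.005,0.055,-0.04],[0.02,0.067,-0.051],[0.034,0.067,-0.051],[0.034,0.067,-0.051]],"dr":[[0.02,0,0],[0.039,0,0],[0.039,0,0],[0.039,0,0],[0.039,0,0]]}' >/dev/null
python3 -m crank '{"hand":[255,255],"translation":[[0,0,0],[0,0,0]],"dr":[[0,0,0],[0,0,0]]}' >/dev/null
python3 -c "
from h import *
st();go((.6314,-.2535,.025),-82)"
```

```text
t 15.85 pos [ 0.631  -0.2518  0.0627] yang -81.74 F [-1.2 -0.3 -4.2] w 0.0432 q6 50.0
to (0.6314, -0.2535, 0.025) -82 T [ 0.0377  0.0018 -0.0001] dr [ 0.0046 -0.0006 -0.0004] dist 0.038
```

```bash
python3 -m crank '{"hand":[255,255,255,255,255],"translation":[[0.012,0.0018,0],[0.024,0.0018,0],[0.03,0.0018,0],[0.032,0.0018,0],[0.034,0.0018,0]],"dr":[[0,0,0],[0,0,0],[0,0,0],[0,0,0],[0,0,0]]}'
python3 -m crank '{"hand":[255,255,255],"translation":[[0.001,0,0],[0.002,0,0],[0.0025,0,0]],"dr":[[0,0,0],[0,0,0],[0,0,0]]}'
```

```text
time_s: 16.35
position: [0.6314, -0.254, 0.0277]
tool_rot: [[-0.0, 0.143, -0.99], [0.0, -0.99, -0.143], [-1.0, -0.0, 0.0]]
ft_force: [-0.1, 1.0, -4.1]
grip_width: 0.0427
time_s: 16.65
position: [0.6315, -0.254, 0.0256]
tool_rot: [[0.0, 0.143, -0.99], [-0.0, -0.99, -0.143], [-1.0, 0.0, -0.0]]
ft_force: [0.2, 0.9, -4.7]
grip_width: 0.0428
```

```bash
python3 -m crank '{"hand":[255,255,255,255],"translation":[[0.0007,0,0],[0.0012,0,0],[0.0015,0,0],[0.0015,0,0]],"dr":[[0,0,0],[0,0,0],[0,0,0],[0,0,0]]}'
```

```text
time_s: 17.05
position: [0.6315, -0.254, 0.0253]
tool_rot: [[0.001, 0.143, -0.99], [-0.001, -0.99, -0.143], [-1.0, 0.001, -0.001]]
ft_force: [-3.0, 1.2, 5.9]
grip_width: 0.0427
```

```bash
python3 -m crank '{"hand":[200,120,60,0,0],"translation":[[0,0,0],[0,0,0],[0,0,0],[0,0,0],[0,0,0]],"dr":[[0,0,0],[0,0,0],[0,0,0],[0,0,0],[0,0,0]]}'
python3 -m crank '{"hand":[0,0,0,0],"translation":[[-0.02,0,0],[-0.05,0,0],[-0.09,0,0],[-0.11,0,0]],"dr":[[0,0,0],[0,0,0],[0,0,0],[0,0,0]]}' >/dev/null
python3 -c "
from h import *
st();go((.4445,.2195,.13),-120)
p,d=cams.get_image('scene');cv2.imwrite('pics/s4.png',cv2.resize(p[140:300,220:380],None,fx=3,fy=3))
z=np.load('pics/top0.npz');p=z['p'];hsv=cv2.cvtColor(p,cv2.COLOR_BGR2HSV)
red=((hsv[...,0]<8)|(hsv[...,0]>172))&(hsv[...,1]>130)
b=max(blobs(red,(215,205,270,255)),key=np.sum);v,u=np.nonzero(b);q=cast('top',np.c_[u,v],.045)[:,:2];print('angle',rect(q),q.mean(0))"
```

```text
time_s: 17.55
position: [0.6315, -0.2541, 0.0239]
tool_rot: [[0.0, 0.143, -0.99], [-0.0, -0.99, -0.143], [-1.0, 0.0, -0.0]]
ft_force: [-0.1, 0.7, 0.4]
grip_width: 0.0848
t 17.95 pos [ 0.6323 -0.2545  0.1376] yang -81.76 F [-0.7 -0.7 -0.8] w 0.0854 q6 49.9
to (0.4445, 0.2195, 0.13) -120 T [ 0.0056 -0.496   0.1179] dr [ 0.6674 -0.0045 -0.0017] dist 0.51
angle (array([449.2, 236.2]), array([59.7, 75.5]), 59.1) [0.43702719 0.23203317]
```

View pics/s4.png

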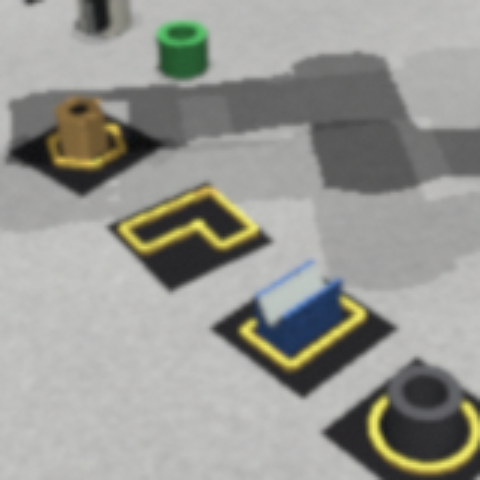

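The hex stands inside its hexagon (crop 80,130). Now over to the angle piece.

```bash
python3 -m crank '{"hand":[0,0,0,0,0],"translation":[[0,-0.045,0.01],[0,-0.09,0.02],[0,-0.135,0.03],[0,-0.18,0.042],[0,-0.225,0.053]],"dr":[[0,0,0],[0,0,0],[0,0,0],[0,0,0],[0,0,0]]}' >/dev/null
python3 -m crank '{"hand":[0,0,0,0,0],"translation":[[0,-0.045,0.01],[0,-0.09,0.02],[0,-0.135,0.03],[0,-0.18,0.042],[0,-0.225,0.053]],"dr":[[0.13,0,0],[0.26,0,0],[0.39,0,0],[0.52,0,0],[0.65,0,0]]}' >/dev/null
python3 -m crank '{"hand":[0,0],"translation":[[0,0,0],[0,0,0]],"dr":[[0,0,0],[0,0,0]]}' >/dev/null
python3 -c "
from h import *
st();go((.444,.219,.13),-120);go((.444,.219,.08),-120)"
```

```text
t 19.2 pos [0.4619 0.1765 0.1339] yang -118.75 F [-0.5 -0.9  0.7] w 0.0856 q6 125.9
to (0.444, 0.219, 0.13) -120 T [ 0.0038 -0.0286  0.0361] dr [ 0.0218 -0.0003 -0.    ] dist 0.046
to (0.444, 0.219, 0.08) -120 T [ 0.0538 -0.0286  0.0362] dr [ 0.0218 -0.0003 -0.    ] dist 0.071
```

```bash
python3 -m crank '{"hand":[0,0,0,0],"translation":[[0,-0.0286,0.036],[0,-0.0286,0.036],[0.04,-0.0286,0.036],[0.05,-0.0286,0.036]],"dr":[[0.022,0,0],[0.022,0,0],[0.022,0,0],[0.022,0,0]]}' >/dev/null
python3 -c "
from h import *
st();go((.444,.219,.02),-120)
p,d=cams.get_image('scene');cv2.imwrite('pics/s5.png',cv2.resize(p[150:290,340:500],None,fx=4,fy=4))"
```

```text
t 19.6 pos [0.4437 0.2169 0.0814] yang -120.21 F [ 0.5 -0.3  0.4] w 0.0852 q6 132.5
to (0.444, 0.219, 0.02) -120 T [ 0.0614 -0.0022  0.0006] dr [-0.0037  0.0032 -0.0033] dist 0.061
```

View pics/s5.png

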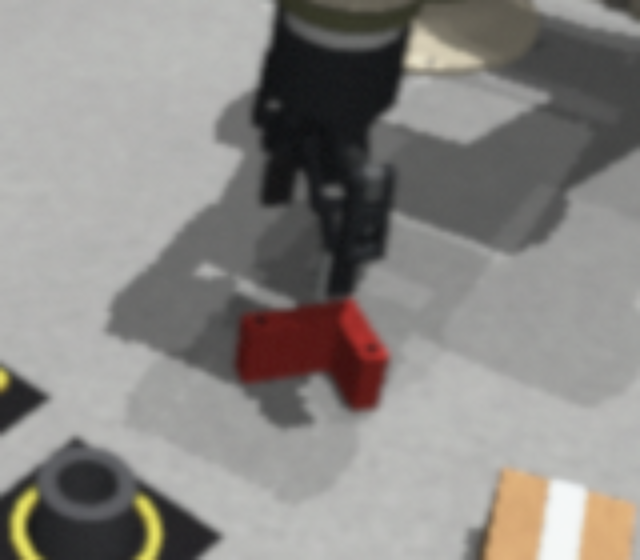

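The finger spread straddles the long leg (crop 300,315), clear of the short leg. Descending gently.

```bash
python3 -m crank '{"hand":[0,0,0,0,0],"translation":[[0.01,-0.002,-0.001],[0.025,-0.002,-0.001],[0.04,-0.002,-0.001],[0.055,-0.002,-0.001],[0.06,-0.002,-0.001]],"dr":[[0,0,0],[0,0,0],[0,0,0],[0,0,0],[0,0,0]]}'
python3 -m crank '{"hand":[255,255,255,255,255],"translation":[[0,0,0],[0,0,0],[0,0,0],[0,0,0],[0,0,0]],"dr":[[0,0,0],[0,0,0],[0,0,0],[0,0,0],[0,0,0]]}' 60
python3 -m crank '{"hand":[255,255,255,255],"translation":[[0,0,0],[0,0,0],[0,0,0],[0,0,0]],"dr":[[0,0,0],[0,0,0],[0,0,0],[0,0,0]]}' 60
python3 -c "
from h import *
st()"
```

```text
time_s: 20.15
position: [0.4468, 0.2191, 0.0234]
tool_rot: [[-0.001, -0.503, -0.864], [-0.0, -0.864, 0.503], [-1.0, 0.0, 0.0]]
ft_force: [0.7, -0.3, 0.4]
grip_width: 0.0857
time_s: 20.65
position: [0.4469, 0.2197, 0.0246]
tool_rot: [[0.002, -0.503, -0.864], [0.0, -0.864, 0.503], [-1.0, -0.001, -0.001]]
ft_force: [-1.3, -0.2, 4.8]
grip_width: 0.0167
time_s: 21.05
position: [0.4468, 0.2197, 0.0246]
tool_rot: [[0.002, -0.503, -0.864], [0.0, -0.864, 0.503], [-1.0, -0.001, -0.001]]
ft_force: [0.7, 0.3, 6.3]
grip_width: 0.017
t 21.05 pos [0.4468 0.2197 0.0246] yang -120.2 F [0.7 0.3 6.3] w 0.017 q6 132.7
```

```bash
python3 -m crank '{"hand":[255,255,255,255,255],"translation":[[-0.015,0,0],[-0.04,0,0],[-0.065,0,0],[-0.085,0,0],[-0.085,0,0]],"dr":[[0,0,0],[0,0,0],[0,0,0],[0,0,0],[0,0,0]]}'
python3 -c "
from h import *
st();go((.6401,-.0951,.105),-94.2)"
```

```text
time_s: 21.55
position: [0.4473, 0.2198, 0.1108]
tool_rot: [[0.004, -0.503, -0.864], [0.001, -0.864, 0.503], [-1.0, -0.003, -0.003]]
ft_force: [0.6, -0.0, -3.2]
grip_width: 0.0168
t 21.55 pos [0.4473 0.2198 0.1108] yang -120.19 F [ 0.6 -0.  -3.2] w 0.0168 q6 132.7
to (0.6401, -0.0951, 0.105) -94.2 T [ 0.0063  0.1752 -0.325 ] dr [-0.4536 -0.0037  0.0021] dist 0.369
```

```bash
python3 -m crank '{"hand":[255,255,255,255,255],"translation":[[0,0.01,-0.019],[0,0.03,-0.054],[0,0.048,-0.09],[0,0.067,-0.125],[0,0.085,-0.16]],"dr":[[-0.03,0,0],[-0.09,0,0],[-0.15,0,0],[-0.21,0,0],[-0.27,0,0]]}' >/dev/null
python3 -c "
from h import *
st();go((.6401,-.0951,.105),-94.2)"
```

```text
t 22.05 pos [0.5419 0.0641 0.1073] yang -104.6 F [ 0.8  0.5 -2.6] w 0.017 q6 98.9
to (0.6401, -0.0951, 0.105) -94.2 T [ 0.002   0.1293 -0.1352] dr [-1.814e-01  2.600e-03 -1.000e-04] dist 0.187
```

```bash
python3 -m crank '{"hand":[255,255,255,255,255],"translation":[[0,0.025,-0.027],[0,0.05,-0.054],[0,0.08,-0.085],[0,0.105,-0.112],[0,0.128,-0.135]],"dr":[[-0.04,0,0],[-0.08,0,0],[-0.12,0,0],[-0.16,0,0],[-0.181,0,0]]}' >/dev/null
python3 -m crank '{"hand":[255,255,255,255],"translation":[[0.015,0,0],[0.03,0,0],[0.04,0,0],[0.04,0,0]],"dr":[[0,0,0],[0,0,0],[0,0,0],[0,0,0]]}' >/dev/null
python3 -c "
from h import *
st();go((.6401,-.0951,.0275),-94.2)
p,d=cams.get_image('scene');cv2.imwrite('pics/s6.png',cv2.resize(p[150:270,220:360],None,fx=5,fy=5))"
```

```text
t 22.95 pos [ 0.6387 -0.0921  0.0663] yang -94.36 F [-0.9  0.4 -2.8] w 0.0164 q6 75.7
to (0.6401, -0.0951, 0.0275) -94.2 T [ 0.0388  0.0029 -0.0018] dr [-0.0027  0.0046  0.0011] dist 0.039
```

View pics/s6.png

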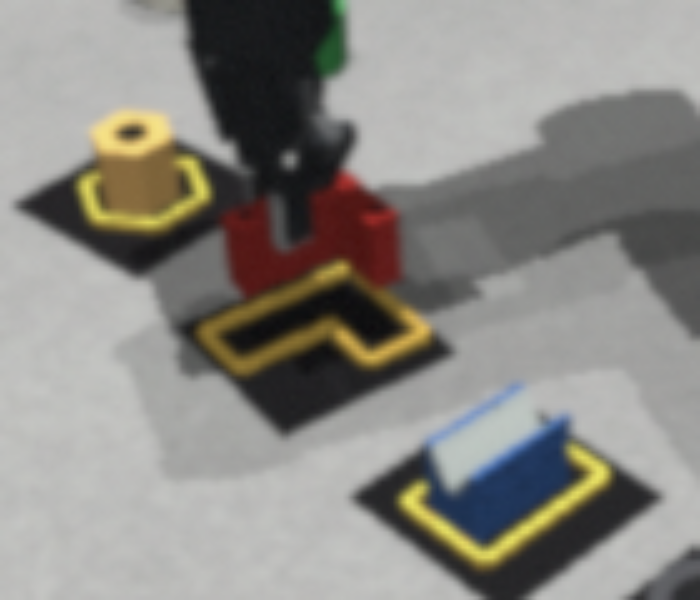

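The angle piece hangs level above its nest (crop 310,240) with the matching orientation, and the hex is fully in its rim. Lowering.

```bash
python3 -m crank '{"hand":[255,255,255,255,255],"translation":[[0.01,0.0028,-0.0015],[0.022,0.0028,-0.0015],[0.03,0.0028,-0.0015],[0.033,0.0028,-0.0015],[0.035,0.0028,-0.0015]],"dr":[[0,0,0],[0,0,0],[0,0,0],[0,0,0],[0,0,0]]}'
python3 -m crank '{"hand":[255,255,255],"translation":[[0.001,0,0],[0.002,0,0],[0.0025,0,0]],"dr":[[0,0,0],[0,0,0],[0,0,0]]}'
```

```text
time_s: 23.5
position: [0.6411, -0.0954, 0.0335]
tool_rot: [[-0.0, -0.076, -0.997], [0.0, -0.997, 0.076], [-1.0, -0.0, 0.0]]
ft_force: [-0.2, -0.2, -2.2]
grip_width: 0.0169
time_s: 23.8
position: [0.6413, -0.0955, 0.0317]
tool_rot: [[0.0, -0.076, -0.997], [-0.0, -0.997, 0.076], [-1.0, 0.0, -0.0]]
ft_force: [-0.3, 0.7, -2.5]
grip_width: 0.0168
```

```bash
python3 -m crank '{"hand":[255,255,255,255],"translation":[[0.001,0,0],[0.002,0,0],[0.0025,0,0],[0.0025,0,0]],"dr":[[0,0,0],[0,0,0],[0,0,0],[0,0,0]]}'
```

```text
time_s: 24.2
position: [0.6412, -0.0955, 0.0289]
tool_rot: [[-0.0, -0.076, -0.997], [0.0, -0.997, 0.076], [-1.0, -0.0, 0.0]]
ft_force: [0.3, 0.1, -2.7]
grip_width: 0.0165
```

```bash
python3 -m crank '{"hand":[255,255,255,255],"translation":[[0.0007,0,0],[0.0014,0,0],[0.0018,0,0],[0.0018,0,0]],"dr":[[0,0,0],[0,0,0],[0,0,0],[0,0,0]]}'
```

```text
time_s: 24.6
position: [0.6413, -0.0954, 0.0277]
tool_rot: [[0.0, -0.076, -0.997], [-0.0, -0.997, 0.076], [-1.0, 0.0, -0.0]]
ft_force: [-2.1, 1.1, 3.6]
grip_width: 0.0171
```

Contact. Release, rise and check from both cameras.

```bash
python3 -m crank '{"hand":[220,170,110,50,0],"translation":[[0,0,0],[0,0,0],[0,0,0],[0,0,0],[0,0,0]],"dr":[[0,0,0],[0,0,0],[0,0,0],[0,0,0],[0,0,0]]}'
python3 -m crank '{"hand":[0,0,0],"translation":[[0,0,0],[-0.02,0,0],[-0.05,0,0]],"dr":[[0,0,0],[0,0,0],[0,0,0]]}' >/dev/null
python3 -m crank '{"hand":[0,0,0,0,0],"translation":[[-0.04,0,0],[-0.08,0,0.03],[-0.11,0,0.07],[-0.13,0,0.11],[-0.15,0,0.15]],"dr":[[0,0,0],[0,0,0],[0,0,0],[0,0,0],[0,0,0]]}' >/dev/null
python3 -m crank '{"hand":[0,0,0,0],"translation":[[0,0,0.045],[0,0,0.09],[0,0,0.13],[0,0,0.13]],"dr":[[0,0,0],[0,0,0],[0,0,0],[0,0,0]]}' >/dev/null
python3 - <<'E'
from h import *
st()
a,_=cams.get_image("scene");t,d=cams.get_image("top");P=cloud("top",d)
cv2.imwrite("pics/f1.png",cv2.resize(a[140:320,215:415],None,fx=3.8,fy=3.2))
cv2.imwrite("pics/f2.png",cv2.resize(t[135:245,150:510],None,fx=2.2,fy=2.2,interpolation=cv2.INTER_CUBIC))
for n,x in dict(ring=(225,130,270,190),vb=(274,130,318,195),ang=(325,135,372,198),hex=(384,140,430,200)).items():
    b=(P[...,2]>.03)&(d>0);m=np.zeros_like(b);m[x[1]:x[3],x[0]:x[2]]=b[x[1]:x[3],x[0]:x[2]]
    v,u=np.nonzero(m);print(n,m.sum(),"ztop p50/p95",np.percentile(P[m][:,2],[50,95]).round(4),rect(cast("top",np.c_[u,v],.048)[:,:2]))
E
```

```text
time_s: 25.1
position: [0.6412, -0.0955, 0.027]
tool_rot: [[-0.0, -0.076, -0.997], [0.0, -0.997, 0.076], [-1.0, -0.0, 0.0]]
ft_force: [0.2, -0.2, 0.7]
grip_width: 0.0709
t 26.3 pos [ 0.3584 -0.073   0.2273] yang -94.42 F [0.8 1.5 0.2] w 0.0854 q6 64.2
ring 217 ztop p50/p95 [0.0477 0.052 ] (array([643.5, 230.7]), array([58.5, 53.1]), 3.0)
vb 236 ztop p50/p95 [0.0423 0.0511] (array([639.7,  84.6]), array([67.4, 32.6]), 1.9)
ang 262 ztop p50/p95 [0.0486 0.0533] (array([633.2, -77.4]), array([56.1, 80.6]), 85.4)
hex 219 ztop p50/p95 [0.0488 0.0538] (array([ 630.8, -254.6]), array([43.5, 51.7]), 46.1)
```

View pics/f1.png

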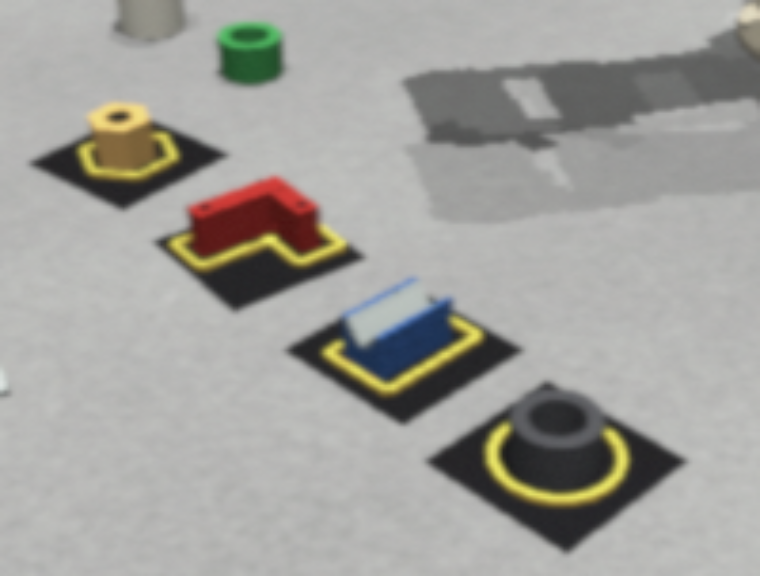

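View pics/f2.png

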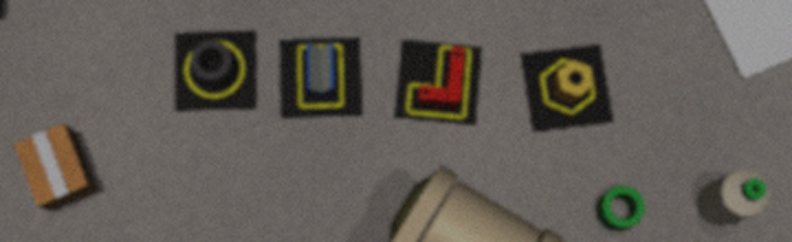

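All four parts stand flat inside their rims, with tops at about 48 mm (45 + 3) and centres within about 4 mm of the nests. The bottle, the carton and the green ring look undisturbed. Handing in.

```bash
python3 -c "
from rig import env
print(env.close_job())"
```

```text
the job is handed in; nothing more can be done
None
```

I put the ring, V-block, hex and angle piece into their matching nests, one at a time. I lowered each slowly until the wrist force showed contact and only then opened the gripper. The job took about 26 s of robot time.

**Last checks:**
- **Heights:** The ring, hex and angle tops read 47.7–48.8 mm, against 48 mm expected. The V-block's median read 42.3 mm because of its groove; its highest points read 51 mm.
- **Positions:** Part centres were within about 4 mm of the nest centres, inside the 8 mm play. Both cameras show all four upright inside their rims.
- **Bystanders:** The bottle, carton and green ring look undisturbed. I judged this by eye from the pictures and did not measure it again.
- **Robot:** The gripper is open and clear of everything. The largest force reading I printed was about 11 N.

**Disagreement:** The two cameras differed by about 12 mm on the ring's first position, where the scene-camera point came from a rough hand-picked pixel. I used the top-camera value, and the grasp confirmed it. No check failed.

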